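Slide a standing valve spindle into the gauge's V-stop

ROBOT

A 6-joint arm with a two-finger parallel gripper is mounted at the origin on the work surface. World frame = base frame: x ahead of the robot, y to its left, z up, the work surface at z = 0. Lengths are in m, angles in rad, forces in N, time in s.
With the tool pointing down it reaches from about 0.3 to 0.825 m from the base axis. Payload 5.4 kg.
Tool frame: the origin (TCP) lies between the finger pads; the fingertips stand 25 mm ahead of it and the grasp point (between the pads) lies 6 mm ahead of it; z points along the fingers, y is the line along which they close (so a half turn about z gives the same grasp; the last joint's range is limited). The gripper opens to 92 mm and grips with 3 to 60 N. Pads are 20 mm wide; open, the fingers measure 128 mm over their backs; the gripper's body (75 mm by 189 mm) begins 69 mm behind the grasp point.
Start: joints at [1.066, 0.158, 1.597, -0, 1.386, -0.21], TCP at [0.167, 0.55, 0.24] pointing down, gripper open.
Joint ranges: [-2.91, 2.91], [-0.94, 2.29], [0.18, 2.7], [-1.29, 4.43], [0.17, 2.64], [-3, 3]. Speed limits (rad/s): [2.57, 2.57, 3.14, 3.14, 3.14, 3.14].

INTERFACE

Orientations are given as a rotation vector (axis times angle).
In Python, from rig import readout, imaging, r gives the robot as it stands.
- The arm moves only by the tool send_rows, never from a script. Its argument "commands" is a list of rows, each a list of 2 entries, a list of its own where there are three numbers: the shift along the tool's x, y, z in m, then the turn, a rotation vector about the tool's x, y, z in degrees. A call has 1 to 12 rows; each row is the pose to reach, as a shift and turn from the pose commanded when the call began, along the tool's axes at that moment; what a row does not reach only later rows make up. A row lasts 1/8 s, in which the tool goes at most 62.5 mm and 10.7 degrees, less where a joint would pass 70% of its speed; a pose out of reach is approached as far as the arm can. A call with a gripper value outside its range is refused whole. "jaw" is the finger opening in m, from 0 to 0.0919, set as the call begins (left out, the last holds). The fingers move at their own pace and stop on an object; "squeeze" is the grip in N (left out, the last holds). Time passes only in rows, so rows that repeat a pose let the fingers close. It gives the time, the measured TCP pose, the force, the opening and the grip force at its end, in the units of the state.
- readout.get_obs(): the state, without advancing time (a new reading comes with each control period).
- imaging.read_camera(name): name is "scene" or "top" or "wrist"; returns the picture (420x560x3 uint8, red, green, blue); there is no depth.
- imaging.camera_info(name): a dict with "fx", "fy", "cx", "cy" (pixels), "extrinsics" (4x4, takes a point from camera to world coordinates). Camera axes: x right, y down, z forward; pixel columns grow to the right and rows downward; lengths in m; the calibration is good to about 2 mm. A picture is of the moment at which its call begins: read the wrist's pose just before it. camera_info takes no time and is no camera call; for the wrist camera it gives the pose at the moment of the call.
- r.sign_off(): hands the job in; it is judged then, once.
Trained networks look in the newest picture that a camera, given by its name, has taken for a name from the list of things; names that differ only in an ending like _2 or _b are one class to them, and where a whole thing is asked for, a point or a joint stands for the part that bears it (a point fixed in the world has none). Each returns a list of dicts, best first, with "conf" (0 to 1); they miss things now and then, are a little off and sometimes report something else, mostly with a low value. They report only what shows in the picture. A call takes as long as a camera call. They do not tell look-alikes from the thing itself.
- imaging.boxes_of(camera, label): "rect" ([left, top, right, bottom] in pixels, round what is visible of it).
- imaging.cut_out(camera, label): "region" (420x560 bool, what is visible of it) and "rect" ([left, top, right, bottom] in pixels, round what is visible of it).
The state is a dict: "t": time; "qpos": joint angles; "joint_vel": joint speeds; "effort": joint torques, N m; "eef_pos": TCP position; "orientation": TCP orientation; "contact_force": force on the tool from outside, world axes, zero at the start; "torque": the same for the moment, N m; "grip_width": opening from 0.0 (shut) to 1.0 (fully open); "gripper_force": force on a finger pad.
Only numpy, scipy, OpenCV 4.12 (cv2) and the standard library are available. Lean on these libraries where they do the work, as an engineer would, in place of code of your own. Each camera call takes 0.05 s, during which the arm holds its last target. There are 200 camera calls.

TASK

Bring the taller of the two standing steel spindles to the gauge: push it along the bench on its thick foot, low down, so that it slides upright and does not tip, until the foot sits snug against both faces of the V-stop. It must stay standing on the bench, never lifted, and its finely ground shaft above the foot must not be touched. Leave the shorter spindle, the bottle and the loupe where they stand, and finish with the hand clear.

Things in the scene. Friction and masses are not known exactly. Their poses are not given: they have to be found in the camera images.
- spindle: the taller steel spindle, standing on its foot, 190 mm tall, 0.45 to 0.9 kg. Foot: an upright disc 48 mm across, 28 mm high, to be pushed on its rim. Origin: centre of the underside, z up the shaft; it is round, yaw means nothing. It slides on the bare bench with a push of roughly 2 to 7 N and tips if pushed too high
- spindle_shaft: the ground shaft of the taller spindle, rigid with it, from the top of the foot (28 mm up, where this origin lies, on the axis) to 190 mm above the bench; 20 mm across low down, 15 to 18 mm higher up. Not to be touched: a hand held straight down beside the foot may meet it with its wide upper part, so lean the hand back
- short_spindle: the shorter spindle, same steel and same foot (48 mm across, 28 mm high) but only 105 mm tall; stands free, 110 mm or more from the taller one, centre to centre. The two may stand left or right. Origin: centre of the underside. Leave it alone
- vstop: V-stop fixed to the bench: two walls 25 mm high, 14 thick, meeting at 90 degrees, faces 62 mm long (mouth 88 mm wide), no floor. Behind the corner a gauge base 70 x 90 x 32 mm and a slim post 150 mm high. Origin: the inner corner at bench height; the V opens along this body's -x, towards the robot, and its x axis halves it; turned up to 0.2 rad either way
- seat (a point): the point on the bench where the centre of the spindle's foot lies when the foot touches both faces: 34 mm from the V's inner corner along the vstop's -x
- cleaner: white plastic bottle 52 mm across and 110 mm tall, standing to the left of the work. Origin: centre of the underside. Leave it alone
- loupe: black eyepiece loupe 48 mm across and 42 mm tall, standing to the right of the work. Origin: centre of the underside. Leave it alone
Mind the look-alikes: they are no part of the job. Leave any orange look-alike of the vstop alone. What is shaped like the spindle but pink is not meant.

How it is judged:
At the end, for the whole second after the job is handed in: The taller spindle stands upright (within 0.03 rad), at rest on the bench, its foot within 4 mm of the fully seated place in the V; the shorter spindle, bottle and loupe are within 15 mm of where they stood (horizontal distance between spindle and seat below 0.004 m and angle between spindle's own z axis and vertical below 0.03 rad and height (world z) of spindle below 0.003 m and linear speed of spindle below 0.01 m/s and distance of each of short_spindle, cleaner, loupe from where it was at the start of the episode below 0.015 m); the robot touches nothing.
It fails at once if the taller spindle is lifted off the bench (height (world z) of spindle above 0.008 m).
It fails at once if the taller spindle tips by more than 0.2 rad (angle between spindle's own z axis and vertical above 0.2 rad).
It fails at once if the hand or arm touches the ground shaft of the taller spindle (contact force between spindle_shaft and the fingers above 0.5 N or contact force between spindle_shaft and the arm above 0.5 N).
It fails at once if the shorter spindle, bottle or loupe is moved more than 15 mm (distance of any of short_spindle, cleaner, loupe from where it was at the start of the episode above 0.015 m).
It also fails if it takes over 45 s, if anything falls off the work surface, if the arm or the gripper's body presses on something with over 40 N, if the wrist force passes 120 N, or if a joint passes its speed limit or range.

## Working session

There is one attempt and no reset: what is moved stays moved. The work goes in short steps, Python scripts to look and compute and a tool call to move; the robot and the scene stay as the last step left them, time stands still between calls to the robot, and variables do not carry over. Pictures are saved under pics/ and viewed, at most 10 in all, crops included, and the job is handed in when it is done.

Besides the shell and the picture viewer there is one more tool, called as name(argument=value, ...), one argument or row to a line, values as JSON. send_rows: Moves the arm, as the interface text tells. Its arguments: {"type":"object","properties":{"commands":{"type":"array","items":{"type":"array"}},"jaw":{"type":"number"},"squeeze":{"type":"number"}},"required":["commands"]}

```bash
mkdir -p pics; cat > h.py <<'E'
import numpy as np, cv2
from rig import readout, imaging, r
from scipy.spatial.transform import Rotation as R
def ray(cam,uv,z,info=None):
    i=info or imaging.camera_info(cam); E=np.array(i["extrinsics"])
    d=E[:3,:3]@np.array([(uv[0]-i["cx"])/i["fx"],(uv[1]-i["cy"])/i["fy"],1]); o=E[:3,3]
    return o+d*(z-o[2])/d[2]
def proj(cam,p,info=None):
    i=info or imaging.camera_info(cam); E=np.array(i["extrinsics"])
    c=E[:3,:3].T@(np.array(p)-E[:3,3]); return np.array([i["fx"]*c[0]/c[2]+i["cx"],i["fy"]*c[1]/c[2]+i["cy"]])
def save(n,im): cv2.imwrite("pics/"+n,im[...,::-1])
E
python3 - <<'E'
from h import *
a=imaging.read_camera("scene"); b=imaging.read_camera("top")
save("a.png",np.hstack([cv2.resize(a,(400,300)),cv2.resize(b,(400,300))])); save("scene.png",a); save("top.png",b)
np.save("top.npy",b)
for c in("scene","top"):
    i=imaging.camera_info(c); print(c,i["fx"],np.round(i["extrinsics"],3).tolist())
    for l in("spindle","short_spindle","vstop","cleaner","loupe"):
        print(l,[(np.round(d["rect"]).tolist(),round(d["conf"],2)) for d in imaging.boxes_of(c,l)][:4])
o=readout.get_obs();print(o)
E
```

```text
scene 415.81094977662787 [[0.481, 0.651, -0.587, 1.249], [0.877, -0.345, 0.335, -0.355], [0.015, -0.676, -0.737, 0.843], [0.0, 0.0, 0.0, 1.0]]
spindle [([251.0, 138.0, 271.0, 200.0], 0.94), ([222.0, 125.0, 236.0, 187.0], 0.91)]
short_spindle [([208.0, 186.0, 226.0, 222.0], 0.85), ([250.0, 136.0, 271.0, 199.0], 0.5)]
vstop [([250.0, 224.0, 314.0, 284.0], 0.97), ([327.0, 222.0, 394.0, 283.0], 0.7)]
cleaner [([391.0, 156.0, 411.0, 196.0], 0.72), ([254.0, 223.0, 314.0, 284.0], 0.72)]
loupe [([154.0, 263.0, 173.0, 286.0], 0.86)]
top 403.89658729794616 [[-0.024, -0.989, 0.148, 0.476], [-1.0, 0.023, -0.013, 0.018], [0.01, -0.149, -0.989, 0.956], [0.0, 0.0, 0.0, 1.0]]
spindle [([300.0, 278.0, 324.0, 299.0], 0.98), ([273.0, 240.0, 293.0, 259.0], 0.69)]
short_spindle [([334.0, 229.0, 358.0, 252.0], 0.92)]
vstop [([212.0, 72.0, 264.0, 155.0], 0.83)]
cleaner [([112.0, 167.0, 146.0, 192.0], 0.94)]
loupe [([404.0, 168.0, 430.0, 188.0], 0.75)]
{'t': 0.6, 'qpos': array([ 1.06590341e+00,  1.58386648e-01,  1.59699450e+00, -3.24698990e-06,
        1.38619649e+00, -2.10125526e-01]), 'joint_vel': array([-0.00075275,  0.00010821,  0.00016093,  0.00157705,  0.00051433,
       -0.00054802]), 'effort': array([-3.06325383e-04, -3.85379112e+01, -3.22212267e+01,  7.01038772e-02,
        3.10457975e-02, -3.65546228e-06]), 'eef_pos': array([0.16707653, 0.55017836, 0.23961141]), 'orientation': array([4.61342937e-01, 3.10752559e+00, 2.03504838e-05]), 'contact_force': array([ 0.44690585, -0.16011943, -0.55635705]), 'torque': array([-0.00366161, -0.03254246, -0.00015604]), 'gripper_force': 0.0, 'grip_width': 1.0037699995835925}
```

View pics/scene.png

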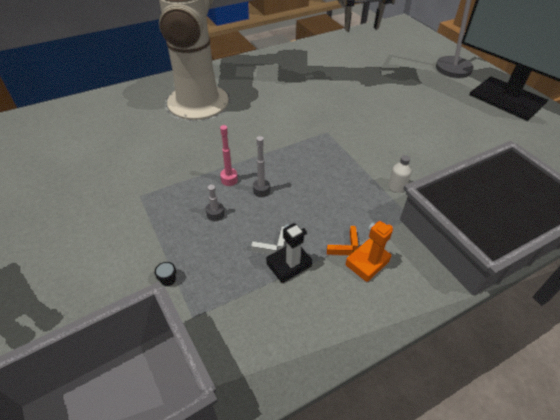

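View pics/top.png

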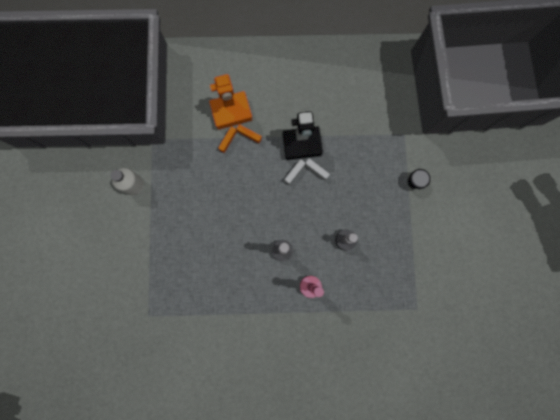

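The scene view shows the tall grey spindle at (261,190), the short one at (214,210) and the pink look-alike at (229,178). The real V-stop, white with a black base, is at (285,250), and the orange look-alike is at (370,250). In the top view these are: tall grey (281,250), short (346,240), pink (311,287), V-stop (304,165), orange (234,130). I choose the grey one with the long shaft. Next I measure.

```bash
python3 - <<'E'
from h import *
b=np.load("top.npy"); i=imaging.camera_info("top")
for n,uv,z in(("tall",(281,250),.014),("short",(346,242),.014),("pink",(311,288),.014),("corner",(304,162),.025),("cl",(122,182),0.05),("lo",(419,180),.02),("matTL",(152,137),0),("matBR",(413,312),0)): print(n,np.round(ray("top",uv,z,i),3))
c=cv2.resize(b[130:310,255:375],None,fx=3.3,fy=3.3,interpolation=cv2.INTER_CUBIC)
s=cv2.imread("pics/scene.png")[...,::-1][120:290,190:330]
s=cv2.resize(s,None,fx=2.8,fy=2.8,interpolation=cv2.INTER_CUBIC)
H=max(c.shape[0],s.shape[0]); P=lambda x:np.pad(x,((0,H-x.shape[0]),(0,0),(0,0)))
im=np.hstack([P(c),P(s)]); im=np.clip(im.astype(float)*1.5,0,255).astype(np.uint8);save("crop.png",im); print(im.shape)
hsv=cv2.cvtColor(b,cv2.COLOR_RGB2HSV); m=((hsv[...,2]>140)&(hsv[...,1]<60)).astype(np.uint8)
n,L,st,ce=cv2.connectedComponentsWithStats(m)
for k in range(1,n):
    if st[k,4]>15:
        ys,xs=np.nonzero(L==k); print(st[k].tolist(),ce[k].round(1), cv2.minAreaRect(np.c_[xs,ys].astype(np.float32)))
E
```

```text
tall [0.504 0.002 0.014]
short [ 0.519 -0.15   0.014]
pink [ 0.416 -0.065  0.014]
corner [ 0.709 -0.058  0.025]
cl [0.666 0.36  0.05 ]
lo [ 0.661 -0.33   0.02 ]
matTL [0.786 0.31  0.   ]
matBR [ 0.355 -0.299  0.   ]
(594, 788, 3)
[300, 113, 12, 10, 95] [305.4 117.4] ((305.29730224609375, 117.28378295898438), (8.877545356750488, 10.685934066772461), 80.53767395019531)
[286, 161, 18, 21, 127] [294.6 171. ] ((294.8171081542969, 170.85366821289062), (5.15373420715332, 24.363107681274414), 38.65980911254883)
[307, 160, 22, 17, 128] [317.2 168. ] ((317.369873046875, 168.1691436767578), (25.181053161621094, 5.182541370391846), 37.5685920715332)
[122, 176, 10, 11, 73] [127.3 181.1] ((127.49998474121094, 180.99998474121094), (7.374438762664795, 11.147406578063965), 30.963756561279297)
[351, 235, 6, 6, 28] [353.2 237.5] ((353.0, 237.5), (4.949747085571289, 4.949747085571289), 45.0)
[281, 244, 7, 7, 39] [283.8 247.2] ((284.0, 247.0), (6.0, 6.0), 90.0)
```

View pics/crop.png

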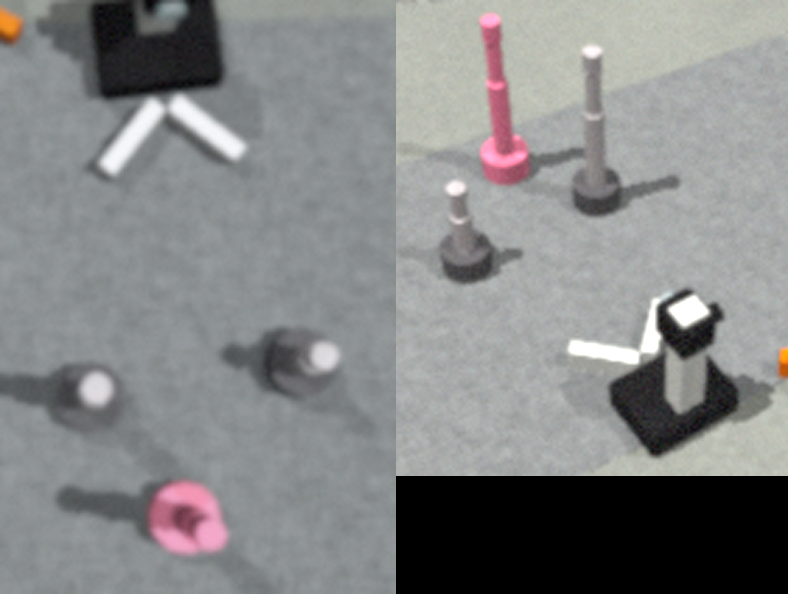

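```bash
cat >> h.py <<'E'
from scipy.optimize import least_squares
def cyl(x,y,r_,z0,z1,n=60):
    a=np.linspace(0,2*np.pi,n); return np.vstack([np.c_[x+r_*np.cos(a),y+r_*np.sin(a),0*a+z] for z in(z0,z1)])
def box(cam,i,x,y,h,full=True):
    P=cyl(x,y,.024,0,.028)
    if full: P=np.vstack([P,cyl(x,y,.008,.03,h)])
    q=np.array([proj(cam,p,i) for p in P]); return np.r_[q.min(0),q.max(0)]
def pose(c,yaw_deg,lean_deg,ahead=.025):
    "c: where tip centre is; returns TCP pos, R"
    h,t=np.radians([yaw_deg,lean_deg]); u=np.array([np.cos(h),np.sin(h),0]); y=np.array([-u[1],u[0],0])
    z=np.sin(t)*u-np.cos(t)*np.array([0,0,1.]); M=np.c_[np.cross(y,z),y,z]; return np.array(c)-ahead*z,M
def pushpose(ctr,yaw,lean=30,half=.016,gap=0.,zlow=.004):
    "foot centre -> pose with finger front-corner edges touching rim at +-half, gap back-off"
    h,t=np.radians([yaw,lean]); u=np.array([np.cos(h),np.sin(h)])
    s=np.sqrt(.024**2-half**2)+gap
    tip=np.r_[np.array(ctr[:2])-u*(s+.010*np.cos(t)), zlow+.010*np.sin(t)]
    return pose(tip,yaw,lean)
def rel(p,M,o=None):
    o=o or readout.get_obs(); M0=R.from_rotvec(o["orientation"]).as_matrix()
    return np.round((M0.T@(p-o["eef_pos"]))*1000,1).tolist(), np.round(np.degrees(R.from_matrix(M0.T@M).as_rotvec()),1).tolist()
E
python3 - <<'E'
from h import *
b=np.load("top.npy"); s=cv2.imread("pics/scene.png")[...,::-1]
I={c:imaging.camera_info(c) for c in("top","scene")}
# tall: cutouts, both cams
obs={}
for c in I:
    for l,z in(("spindle",(.504,.002)),("short_spindle",(.519,-.15))):
        for lab in("spindle","short_spindle"):
            for d in imaging.boxes_of(c,lab):
                e=box(c,I[c],*z,.19 if l=="spindle" else .105); dd=np.abs(e-np.array(d["rect"]))
                if dd.max()<12: print(c,l,lab,np.round(d["rect"]),e.round(1),round(d["conf"],2)); obs.setdefault(l,{}).setdefault(c,d["rect"])
for l,h in(("spindle",.19),("short_spindle",.105)):
    f=least_squares(lambda v:np.hstack([box(c,I[c],*v,h)-np.array(q) for c,q in obs[l].items()]),[.51,-.05],diff_step=1e-3,loss="soft_l1"); print(l,f.x.round(4),f.fun.round(1))
# vstop: fit wall tops (z=.025) to white pixels in top
hsv=cv2.cvtColor(b,cv2.COLOR_RGB2HSV); m=((hsv[...,2]>125)&(hsv[...,1]<60)).astype(np.uint8)
m[:156]=0;m[190:]=0;m[:,:280]=0;m[:,335:]=0
# wall model: top faces at z .025 as polygons, plus visible inner side
def render(v,cam="top",S=8):
    x,y,a=v; u=np.array([np.cos(a),np.sin(a)]); n=np.array([-u[1],u[0]]); im=np.zeros((420*1,560*1),np.float32)
    big=np.zeros((40*S,60*S),np.uint8)
    for sg in(1,-1):
        d=(-u+sg*n)/2**.5; o=(u+sg*n)/2**.5; c=np.array([x,y])
        pts=[np.r_[c+k,z] for k in(0*d,.062*d,.062*d+.014*o,.014*o) for z in (0.,.025)]
        q=np.array([proj(cam,p,I[cam]) for p in pts])-[278,152]
        cv2.fillConvexPoly(big,cv2.convexHull(((q+.5)*S).astype(np.int32)),255)
    return cv2.resize(big,(60,40),interpolation=cv2.INTER_AREA)/255.
g=cv2.cvtColor(b,cv2.COLOR_RGB2GRAY).astype(float)[152:192,278:338]; w=np.clip((g-95)/(np.percentile(g,99)-95),0,1); w[:6]=0
def cost(v):
    q=render(v); q[:8]=0; return ((q-w)[8:]**2).sum()
from scipy.optimize import minimize
best=min((minimize(cost,[x0,y0,a0],method="Nelder-Mead",options=dict(initial_simplex=[[x0,y0,a0],[x0+.006,y0,a0],[x0,y0+.006,a0],[x0,y0,a0+.05]])) for x0 in(.69,.70,.71) for y0 in(-.06,-.055) for a0 in(.05,.12)),key=lambda f:f.fun)
v=best.x; print("vstop",v.round(4),best.fun,"seat",(v[:2]-.034*np.array([np.cos(v[2]),np.sin(v[2])])).round(4))
E
```

```text
top spindle spindle [273. 240. 293. 259.] [270.4 239.3 291.4 260.6] 0.69
top short_spindle short_spindle [334. 229. 358. 252.] [334.7 231.2 357.4 252.5] 0.92
scene spindle spindle [251. 138. 271. 200.] [253.8 135.6 271.1 196.9] 0.94
scene spindle short_spindle [250. 136. 271. 199.] [253.8 135.6 271.1 196.9] 0.5
scene short_spindle short_spindle [208. 186. 226. 222.] [204.4 183.3 223.6 220. ] 0.85
spindle [ 0.507  -0.0028] [-0.2 -1.7  0.7  0.   1.4 -1.1 -1.3 -1.6]
short_spindle [ 0.5246 -0.1491] [-0.3 -0.3 -1.4 -1.6 -2.  -1.5 -1.3 -0.2]
vstop [ 0.7119 -0.0627  0.0939] 59.156399344051344 seat [ 0.6781 -0.0659]
```

```bash
python3 - <<'E'
from h import *
for g,z in((.06,.12),(.05,.004)):
    p,M=pushpose((.507,-.002),-45,30,.016,g,z); print(p.round(3),rel(p,M))
E
```

```text
[0.437 0.068 0.147] ([-398.3, -382.9, 92.9], [7.4, -29.4, 27.5])
[0.444 0.061 0.031] ([-407.2, -387.6, 208.9], [7.4, -29.4, 27.5])
```

send_rows(
  commands=[
    [[-40, -38, 5], [0, 0, 0]],
    [[-0.08, -0.077, 0.01], [0, 0, 0]],
  ],
  jaw=0.2,
)

```text
out of range
```

That call was refused because the jaw value was out of range and the first row was in mm. I resend it in metres.

send_rows(
  commands=[
    [[-0.04, -0.038, 0.009], [0.7, -3, 2.7]],
    [[-0.08, -0.077, 0.018], [1.5, -6, 5.5]],
    [[-0.12, -0.115, 0.028], [2.2, -9, 8.2]],
    [[-0.16, -0.153, 0.037], [3, -12, 11]],
    [[-0.2, -0.191, 0.046], [3.7, -15, 14]],
    [[-0.24, -0.23, 0.055], [4.5, -18, 16.5]],
    [[-0.28, -0.268, 0.065], [5.2, -21, 19]],
    [[-0.32, -0.306, 0.074], [6, -24, 22]],
    [[-0.36, -0.345, 0.084], [6.7, -27, 25]],
    [[-0.398, -0.383, 0.093], [7.4, -29.4, 27.5]],
    [[-0.398, -0.383, 0.093], [7.4, -29.4, 27.5]],
    [[-0.398, -0.383, 0.093], [7.4, -29.4, 27.5]],
  ],
  jaw=0.032,
)

```text
t: 2.5
eef_pos: [0.4366, 0.0684, 0.1467]
orientation: [1.013, 2.443, -0.272]
contact_force: [-0.0, -0.1, 0.4]
grip_width: 0.348
gripper_force: 0.0
```

```bash
python3 - <<'E'
from h import *
o=readout.get_obs(); print(o["t"],o["eef_pos"],o["qpos"].round(2),o["grip_width"])
M=R.from_rotvec(o["orientation"]).as_matrix(); print(M.round(3))
w=imaging.read_camera("wrist"); t=imaging.read_camera("top"); np.save("w1.npy",w)
save("b.png",np.hstack([cv2.resize(w,(400,300)),cv2.resize(t,(400,300))]))
for l in("spindle","short_spindle","vstop"): print(l,[(np.round(d["rect"]).tolist(),round(d["conf"],2)) for d in imaging.boxes_of("wrist",l)])
p,M=pushpose((.507,-.002),-45,30,.016,.05,.004); print(rel(p,M))
for q in((.507,-.002,0),(.507,-.002,.19),(.712,-.063,0)): print(proj("wrist",q).round())
E
```

```text
2.5 [0.43655419 0.06836792 0.14674809] [ 0.16 -0.24  2.26 -0.55  0.88 -0.32] 0.347674635365153
[[-0.612  0.708  0.353]
 [ 0.613  0.706 -0.354]
 [-0.5   -0.    -0.866]]
spindle [([143.0, 181.0, 203.0, 273.0], 0.96), ([254.0, 192.0, 300.0, 374.0], 0.57)]
short_spindle [([194.0, 258.0, 215.0, 275.0], 0.59)]
vstop [([440.0, 244.0, 537.0, 343.0], 0.82)]
([48.8, -0.5, 106.1], [0.0, 0.0, 0.0])
[278. 209.]
[278. 409.]
[342. 294.]
```

View pics/b.png

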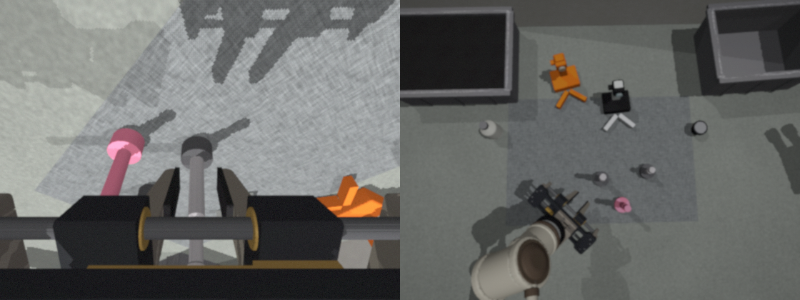

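send_rows(
  commands=[
    [[0.01, 0, 0.021], [0, 0, 0]],
    [[0.02, 0, 0.043], [0, 0, 0]],
    [[0.03, 0, 0.064], [0, 0, 0]],
    [[0.04, 0, 0.085], [0, 0, 0]],
    [[0.0488, -0.0005, 0.106], [0, 0, 0]],
    [[0.0488, -0.0005, 0.106], [0, 0, 0]],
  ],
)

```text
t: 3.5
eef_pos: [0.4425, 0.0602, 0.029]
orientation: [1.012, 2.446, -0.275]
contact_force: [-0.1, -0.0, 0.4]
grip_width: 0.347
gripper_force: 0.0
```

```bash
python3 - <<'E'
from h import *
o=readout.get_obs(); print(o["t"],o["eef_pos"],o["contact_force"])
w=imaging.read_camera("wrist"); s=imaging.read_camera("scene")
save("c.png",np.hstack([cv2.resize(w,(400,300)),cv2.resize(s[100:310,140:420],(400,300))]))
for g in(.0,-.005): print(rel(*pushpose((.507,-.002),-45,30,.016,g,.004)))
E
```

```text
3.5 [0.4424633  0.06022562 0.02903125] [-0.14993081 -0.04691676  0.40750603]
([-42.7, 0.3, 25.1], [-0.0, 0.0, 0.0])
([-47.1, 0.3, 27.6], [-0.0, 0.0, 0.0])
```

View pics/c.png

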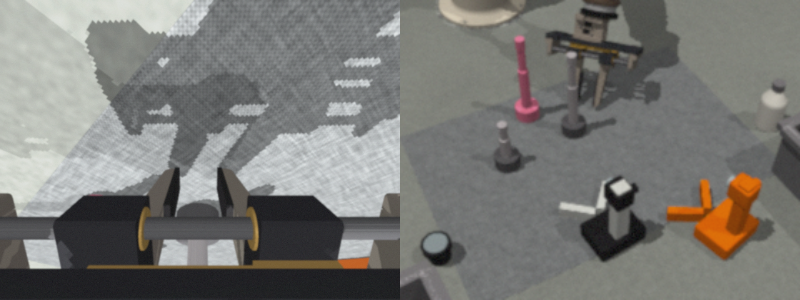

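The left half shows the foot centred between the fingers at (198,210). The right half shows the hand clear of the pink one at (527,110). I close in slowly.

send_rows(
  commands=[
    [[-0.009, 0, 0.004], [0, 0, 0]],
    [[-0.018, 0, 0.009], [0, 0, 0]],
    [[-0.026, 0, 0.014], [0, 0, 0]],
    [[-0.032, 0, 0.0175], [0, 0, 0]],
    [[-0.036, 0, 0.02], [0, 0, 0]],
    [[-0.039, 0, 0.022], [0, 0, 0]],
    [[-0.042, 0, 0.0235], [0, 0, 0]],
    [[-0.045, 0, 0.0255], [0, 0, 0]],
    [[-0.048, 0, 0.027], [0, 0, 0]],
    [[-0.048, 0, 0.027], [0, 0, 0]],
  ],
)

```text
t: 4.85
eef_pos: [0.4827, 0.021, 0.0309]
orientation: [1.013, 2.443, -0.272]
contact_force: [-0.8, 0.8, -0.8]
grip_width: 0.342
gripper_force: 1.1
```

```bash
cat > look.py <<'E'
from h import *
import sys
def est(h=.19):
    I={c:imaging.camera_info(c) for c in("top","scene")}; 
    for c in I: imaging.read_camera(c)
    g=np.array([float(sys.argv[1]),float(sys.argv[2])]); ob={}
    for c in I:
        e=box(c,I[c],*g,h)
        L=[d["rect"] for d in imaging.boxes_of(c,"spindle")]; L=[q for q in L if np.abs(e-np.array(q)).max()<14]
        if L: ob[c]=L[0]
    f=least_squares(lambda v:np.hstack([box(c,I[c],*v,h)-np.array(q) for c,q in ob.items()]),g,diff_step=1e-3,loss="soft_l1"); print("spindle",f.x.round(4),f.fun.round(1),list(ob))
o=readout.get_obs(); print(o["t"],o["eef_pos"].round(4),o["contact_force"].round(1))
M=R.from_rotvec(o["orientation"]).as_matrix(); z=M[:,2]; u=z[:2]/np.hypot(*z[:2]); t=np.arcsin(np.hypot(*z[:2]))
tip=o["eef_pos"]+.025*z; print("heading",np.degrees(np.arctan2(u[1],u[0])).round(1),"lean",np.degrees(t).round(1),"zlow",(tip[2]-.01*np.sin(t)).round(4),"foot if touching",(tip[:2]+u*(.01*np.cos(t)+.0179)).round(4))
est()
E
python3 look.py .51 -.005
```

```text
4.85 [0.4827 0.021  0.0309] [-0.8  0.8 -0.8]
heading -45.1 lean 30.0 zlow 0.0042 foot if touching [ 0.5102 -0.0067]
spindle [ 0.5078 -0.0112] [ 1.7  1.2 -2.  -0.8  2.4  1.2 -2.5 -0.5] ['top', 'scene']
```

send_rows(
  commands=[
    [[-0.004, 0.0005, 0.0023], [0, 0, 0]],
    [[-0.009, 0.002, 0.0052], [0, 0, 0]],
    [[-0.015, 0.004, 0.0087], [0, 0, 0]],
    [[-0.021, 0.006, 0.0121], [0, 0, 0]],
    [[-0.027, 0.008, 0.0156], [0, 0, 0]],
    [[-0.034, 0.01, 0.0196], [0, 0, 0]],
    [[-0.041, 0.012, 0.0237], [0, 0, 0]],
    [[-0.048, 0.014, 0.0277], [0, 0, 0]],
    [[-0.055, 0.016, 0.0318], [0, 0, 0]],
    [[-0.061, 0.018, 0.0352], [0, 0, 0]],
    [[-0.065, 0.0195, 0.0375], [0, 0, 0]],
    [[-0.067, 0.02, 0.0387], [0, 0, 0]],
  ],
)

```text
t: 6.55
eef_pos: [0.5518, -0.0197, 0.0311]
orientation: [1.013, 2.443, -0.272]
contact_force: [-1.9, 1.7, -2.6]
grip_width: 0.35
gripper_force: 1.5
```

```bash
python3 look.py .57 -.047; python3 - <<'E'
from h import *
w=imaging.read_camera("wrist"); s=imaging.read_camera("scene")
save("d.png",np.hstack([cv2.resize(w,(400,300)),cv2.resize(s[100:310,140:420],(400,300))]))
for c,h in(((.60,-.06),-45),((.648,-.069),-20)): print(rel(*pushpose(c,h)))
E
```

```text
6.55 [ 0.5518 -0.0197  0.0311] [-1.9  1.7 -2.6]
heading -45.1 lean 30.0 zlow 0.0044 foot if touching [ 0.5794 -0.0474]
spindle [ 0.5798 -0.0511] [-0.1 -0.1  0.1 -2.1  0.4 -2.5 -1.7 -0.5] ['top', 'scene']
([-20.2, 5.5, 12.4], [-0.0, 0.0, -0.0])
([-58.2, 16.6, 34.4], [-12.5, 0.0, -21.7])
```

View pics/d.png

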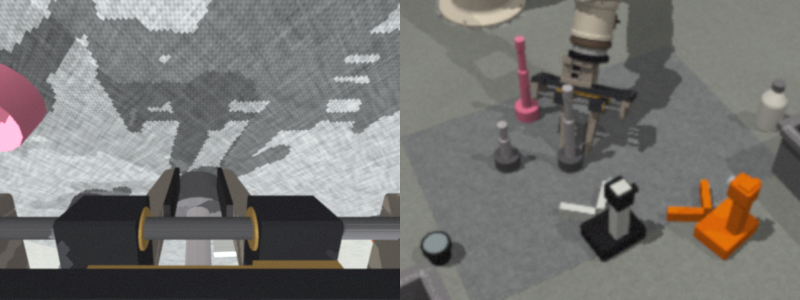

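```bash
python3 - <<'E'
from h import *
a=np.array([.5795,-.0475]);b=np.array([.60,-.06]);c=np.array([.645,-.069])
W=[(a+(b-a)*k,-45) for k in(.25,.6,1)]+[(b+(c-b)*k,-45+25*k) for k in np.linspace(0,1,9)[1:]]
for p,h in W: print(rel(*pushpose(p,h)))
E
```

```text
([-5.0, 1.3, 3.6], [-0.0, 0.0, -0.0])
([-12.1, 3.2, 7.7], [-0.0, 0.0, -0.0])
([-20.2, 5.5, 12.4], [-0.0, 0.0, -0.0])
([-24.4, 6.6, 14.8], [-1.6, 0.0, -2.7])
([-28.6, 7.6, 17.3], [-3.2, 0.0, -5.4])
([-33.0, 8.7, 19.8], [-4.7, 0.0, -8.1])
([-37.5, 9.8, 22.4], [-6.3, 0.0, -10.8])
([-42.1, 10.9, 25.1], [-7.8, 0.0, -13.5])
([-46.8, 12.1, 27.8], [-9.4, 0.0, -16.3])
([-51.5, 13.2, 30.5], [-11.0, 0.0, -19.0])
([-56.4, 14.5, 33.4], [-12.5, 0.0, -21.7])
```

send_rows(
  commands=[
    [[-0.005, 0.0013, 0.0032], [0, 0, 0]],
    [[-0.0121, 0.0032, 0.0074], [0, 0, 0]],
    [[-0.0202, 0.0055, 0.012], [0, 0, 0]],
    [[-0.0244, 0.0066, 0.0145], [-1.6, 0, -2.7]],
    [[-0.0286, 0.0076, 0.017], [-3.2, 0, -5.4]],
    [[-0.033, 0.0087, 0.0195], [-4.7, 0, -8.1]],
    [[-0.0375, 0.0098, 0.0221], [-6.3, 0, -10.8]],
    [[-0.0421, 0.0109, 0.0248], [-7.8, 0, -13.5]],
    [[-0.0468, 0.0121, 0.0275], [-9.4, 0, -16.3]],
    [[-0.0515, 0.0132, 0.0302], [-11, 0, -19]],
    [[-0.0564, 0.0145, 0.033], [-12.5, 0, -21.7]],
    [[-0.0564, 0.0145, 0.033], [-12.5, 0, -21.7]],
  ],
)

```text
t: 8.35
eef_pos: [0.6088, -0.0568, 0.031]
orientation: [0.458, 2.582, -0.124]
contact_force: [0.2, 0.1, -0.7]
grip_width: 0.349
gripper_force: 0.6
```

```bash
python3 look.py .643 -.069; python3 - <<'E'
from h import *
w=imaging.read_camera("top"); s=imaging.read_camera("scene")
save("e.png",np.hstack([cv2.resize(w[120:270,230:430],(400,300),interpolation=2),cv2.resize(s[170:297,180:350],(400,300),interpolation=2)]))
E
```

```text
8.35 [ 0.6088 -0.0568  0.031 ] [ 0.2  0.1 -0.7]
heading -20.2 lean 30.1 zlow 0.0044 foot if touching [ 0.6454 -0.0703]
spindle [ 0.6467 -0.0737] [ 0.4 -0.2 -2.  -2.2 -0.5 -0.1 -1.8 -1.6] ['top', 'scene']
```

View pics/e.png

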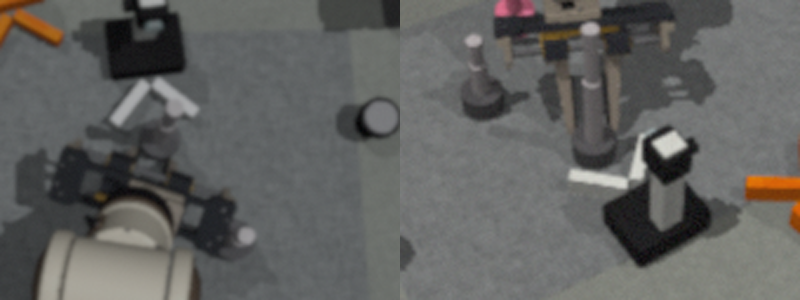

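```bash
python3 - <<'E'
from h import *
a=np.array([.6454,-.0703]);c=np.array([.675,-.0663])
for k in np.linspace(0,1,9)[1:]: print(rel(*pushpose(a+(c-a)*k,-20.2+10.2*k)))
E
```

```text
([-3.3, -0.2, 2.4], [-0.6, 0.1, -0.9])
([-6.2, 0.7, 4.0], [-1.2, 0.1, -2.0])
([-9.1, 1.6, 5.7], [-1.9, 0.1, -3.1])
([-12.0, 2.4, 7.4], [-2.5, 0.0, -4.2])
([-15.0, 3.3, 9.1], [-3.1, 0.0, -5.3])
([-17.9, 4.2, 10.8], [-3.8, 0.0, -6.4])
([-20.9, 5.0, 12.5], [-4.4, 0.0, -7.5])
([-23.9, 5.9, 14.2], [-5.1, 0.0, -8.6])
```

send_rows(
  commands=[
    [[-0.003, 0.0003, 0.0018], [-0.6, 0, -0.9]],
    [[-0.0062, 0.0009, 0.0036], [-1.2, 0, -2]],
    [[-0.0091, 0.0017, 0.0053], [-1.9, 0, -3.1]],
    [[-0.012, 0.0024, 0.007], [-2.5, 0, -4.2]],
    [[-0.015, 0.0033, 0.0087], [-3.1, 0, -5.3]],
    [[-0.0179, 0.0042, 0.0104], [-3.8, 0, -6.4]],
    [[-0.0209, 0.005, 0.0121], [-4.4, 0, -7.5]],
    [[-0.0239, 0.0059, 0.0138], [-5.1, 0, -8.6]],
    [[-0.0239, 0.0059, 0.0138], [-5.1, 0, -8.6]],
  ],
)

```text
t: 9.78
eef_pos: [0.6358, -0.0594, 0.0306]
orientation: [0.229, 2.61, -0.06]
contact_force: [-1.9, -0.6, 0.3]
grip_width: 0.35
gripper_force: 1.2
```

```bash
python3 look.py .674 -.067
```

```text
9.775 [ 0.6358 -0.0594  0.0306] [-1.9 -0.6  0.3]
heading -9.9 lean 30.0 zlow 0.0039 foot if touching [ 0.6743 -0.0661]
spindle [ 0.6679 -0.0698] [ 0.5  2.2 -1.6 -0.4  0.9  0.3 -2.5  2. ] ['top', 'scene']
```

send_rows(
  commands=[
    [[-0.0008, 0.0003, 0.0005], [0, 0, 0]],
    [[-0.0017, 0.0005, 0.001], [0, 0, 0]],
    [[-0.0025, 0.0008, 0.0014], [0, 0, 0]],
    [[-0.0025, 0.0008, 0.0014], [0, 0, 0]],
  ],
)

```text
t: 10.48
eef_pos: [0.6376, -0.059, 0.03]
orientation: [0.229, 2.612, -0.059]
contact_force: [-11.1, -0.5, 6.3]
grip_width: 0.346
gripper_force: 5.4
```

```bash
python3 look.py .676 -.066; python3 - <<'E'
from h import *
t=imaging.read_camera("top"); w=imaging.read_camera("wrist"); s=imaging.read_camera("scene")
save("f.png",np.hstack([cv2.resize(w,(400,300)),cv2.resize(s[175:280,210:350],(400,300),interpolation=2)]))
E
```

```text
10.475 [ 0.6376 -0.059   0.03  ] [-11.1  -0.5   6.3]
heading -9.9 lean 29.8 zlow 0.0033 foot if touching [ 0.6761 -0.0656]
spindle [ 0.6768 -0.0686] [-1.1 -0.4  0.8  0.5] ['top']
```

View pics/f.png

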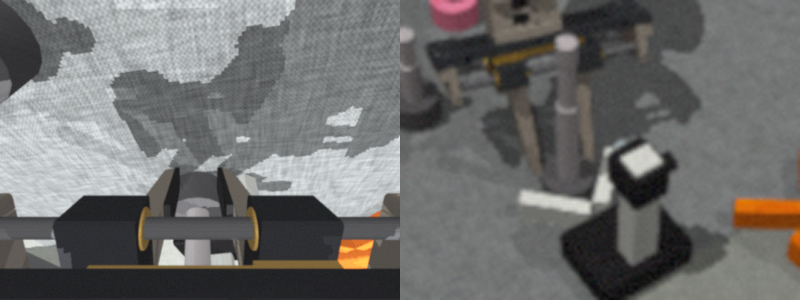

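The foot looks to be in the V at (570,185) on the right. In the wrist view, though, the left finger is close to a wall end at (248,185), so the force may come from the finger meeting the wall. I'll back off, narrow the jaw, turn square to the V and press again.

```bash
python3 - <<'E'
from h import *
o=readout.get_obs(); print(o["torque"])
c=(.6765,-.066)
for g,h,half in((.012,-9.9,.013),(.012,-2,.013),(.012,5,.013),(.003,5,.013),(.0,5,.013)): print(rel(*pushpose(c,h,half=half,gap=g,zlow=.005)))
E
```

```text
[-0.30081803  1.35010373 -0.46114219]
([11.1, -0.3, -8.3], [0.0, -0.2, -0.1])
([10.7, -7.6, -8.1], [-3.9, -0.2, -7.0])
([9.5, -14.0, -7.5], [-7.4, -0.2, -13.0])
([2.0, -11.7, -3.1], [-7.4, -0.2, -13.0])
([-0.5, -10.9, -1.7], [-7.4, -0.2, -13.0])
```

send_rows(
  commands=[
    [[0.0055, 0, -0.0035], [0, 0, 0]],
    [[0.0111, 0, -0.007], [0, 0, 0]],
    [[0.0111, -0.001, -0.008], [0, 0, 0]],
    [[0.0107, -0.0076, -0.0081], [-3.9, 0, -7]],
    [[0.0095, -0.014, -0.0075], [-7.4, -0.2, -13]],
    [[0.006, -0.013, -0.0055], [-7.4, -0.2, -13]],
    [[0.004, -0.0123, -0.0043], [-7.4, -0.2, -13]],
    [[0.002, -0.0117, -0.0031], [-7.4, -0.2, -13]],
    [[0.002, -0.0117, -0.0031], [-7.4, -0.2, -13]],
  ],
  jaw=0.026,
)

```text
t: 11.95
eef_pos: [0.6333, -0.0695, 0.032]
orientation: [-0.114, 2.613, 0.03]
contact_force: [-2.0, 0.1, 0.2]
grip_width: 0.285
gripper_force: 1.1
```

```bash
sed -i 's/+.0179/+.0202/' look.py; python3 look.py .677 -.067;  python3 - <<'E'
from h import *
print(readout.get_obs()["torque"])
w=imaging.read_camera("wrist"); t=imaging.read_camera("top")
save("g.png",np.hstack([w[150:390,150:450],cv2.resize(t[135:215,260:360],(300,240),interpolation=2)]))
E
```

```text
11.95 [ 0.6333 -0.0695  0.032 ] [-2.   0.1  0.2]
heading 4.9 lean 30.2 zlow 0.0054 foot if touching [ 0.6746 -0.0659]
spindle [ 0.672  -0.0675] [ 1.6  0.2 -2.8 -0.3  0.7 -1.3 -2.1  1.9] ['top', 'scene']
[0.09430731 0.57548505 0.12055629]
```

View pics/g.png

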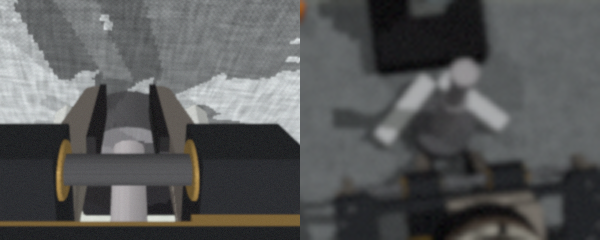

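The wrist crop shows the foot cradled between the fingers at (128,110), and the wall end at (205,113) is clear of the finger. The top crop shows the foot inside the V at (450,130). I press gently.

send_rows(
  commands=[
    [[-0.0009, 0, 0.0005], [0, 0, 0]],
    [[-0.0017, 0, 0.001], [0, 0, 0]],
    [[-0.0026, 0, 0.0015], [0, 0, 0]],
    [[-0.0026, 0, 0.0015], [0, 0, 0]],
  ],
)

```text
t: 12.75
eef_pos: [0.6349, -0.069, 0.0313]
orientation: [-0.115, 2.616, 0.032]
contact_force: [-13.8, 1.0, 6.7]
grip_width: 0.283
gripper_force: 6.4
```

```bash
python3 look.py .677 -.067;  python3 -c "
from h import *
print(readout.get_obs()['torque'])"
```

```text
12.75 [ 0.6349 -0.069   0.0313] [-13.8   1.    6.7]
heading 5.1 lean 30.0 zlow 0.0046 foot if touching [ 0.6761 -0.0653]
spindle [ 0.674  -0.0686] [ 5.3  0.8 -1.2 -0.1  1.7 -0.2 -0.6  2.9] ['top', 'scene']
[0.15978992 1.60467138 0.26275949]
```

The stop point is the same from both hand headings, about (.676, -.0655), and the 14 N reaction lies along the V axis. Both faces are therefore loaded, so the foot is seated. I retreat straight back, then up along the fingers.

send_rows(
  commands=[
    [[0.0015, 0, -0.0009], [0, 0, 0]],
    [[0.004, 0, -0.0023], [0, 0, 0]],
    [[0.008, 0, -0.0046], [0, 0, 0]],
    [[0.013, 0, -0.0075], [0, 0, 0]],
    [[0.015, 0, -0.02], [0, 0, 0]],
    [[0.015, 0, -0.045], [0, 0, 0]],
    [[0.015, 0, -0.075], [0, 0, 0]],
    [[0.015, 0, -0.105], [0, 0, 0]],
    [[0.015, 0, -0.135], [0, 0, 0]],
    [[0.015, 0, -0.16], [0, 0, 0]],
    [[0.015, 0, -0.18], [0, 0, 0]],
    [[0.015, 0, -0.18], [0, 0, 0]],
  ],
)

```text
t: 14.45
eef_pos: [0.5341, -0.0794, 0.1822]
orientation: [-0.113, 2.609, 0.026]
contact_force: [0.2, 0.3, 0.2]
grip_width: 0.285
gripper_force: 0.0
```

```bash
python3 look.py .677 -.067;  python3 - <<'E'
from h import *
t=imaging.read_camera("top"); s=imaging.read_camera("scene")
I={c:imaging.camera_info(c) for c in("top","scene")}
print([(np.round(d["rect"]).tolist(),round(d["conf"],2)) for c in I for d in imaging.boxes_of(c,"short_spindle")])
save("h.png",np.hstack([cv2.resize(t[130:250,255:375],(400,400),interpolation=2),cv2.resize(s[165:285,200:320],(400,400),interpolation=2)]))
E
```

```text
14.45 [ 0.5341 -0.0794  0.1822] [0.2 0.3 0.2]
heading 4.6 lean 30.4 zlow 0.1556 foot if touching [ 0.5754 -0.0761]
spindle [ 0.6713 -0.0657] [ 1.  -0.1 -4.   2.   1.1  0.3 -1.5  2.2] ['top', 'scene']
[([207.0, 186.0, 226.0, 221.0], 0.73)]
```

View pics/h.png

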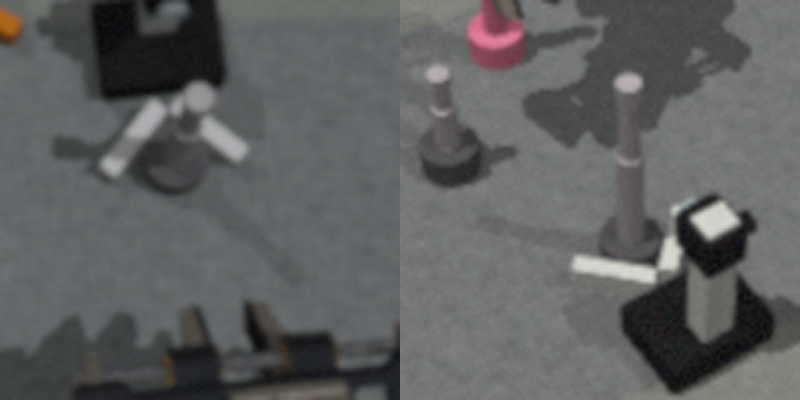

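The top crop shows the foot at (173,165) against both inner faces, upright. The short spindle has not moved, and the hand is clear at zero force.

```bash
python3 -c "
from rig import r
print(r.sign_off())"
```

```text
the job is handed in; nothing more can be done
None
```

I pushed the taller grey spindle upright on its foot into the V-stop, with the closing press (about 14 N) consistent with both faces being loaded, and handed the job in at about 15 s with the hand clear; the sign-off gave no verdict.

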